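# Load a tube under the spring flap of a nest

## Robot

A 6-joint arm with a two-finger parallel gripper is mounted at the origin on a cart in front of the work surface, level with it; the furniture and walls round the work are solid. World frame = base frame: x ahead of the robot, y to its left, z up, the work surface at z = 0. Lengths are in m, angles in rad, forces in N, time in s.
With the tool pointing down it reaches from about 0.15 to 0.775 m from the base axis. Payload 6.1 kg.
Tool frame: the origin (TCP) lies at the very end of the fingers, on their centre line; the grasp point (between the pads) lies robot.pinch_z behind it (robot.pinch_z is the distance from the TCP to the grasp point, in m); z points along the fingers, y is the line along which they close (so a half turn about z gives the same grasp; the last joint's range is limited). The gripper opens to 85 mm and grips with 20 to 120 N. Pads are 22 mm wide; open, the fingers measure 114 mm over their backs; the gripper's body (76 mm by 85 mm) begins 54 mm behind the grasp point. The pads swing forward as they close: fully open they stand 13 mm farther back than shut.
Start: joints at [-1.157, 0.126, -0.04, 1.405, 0, 1.571], TCP at [0.211, -0.481, 0.231] pointing down, gripper open.
Joint ranges: [-2.72, 2.72], [-0.95, 1.95], [-1.27, 1.35], [-1.78, 2.02], [-1.46, 1.47], [-3.14, 3.14]. Speed limits (rad/s): [2.39, 2.39, 3.01, 3.14, 3.14, 3.14].

## Interface

Orientations are given as a 3x3 rotation matrix whose columns are the frame's x, y, z axes.
In Python, from rig import robot gives the robot as it stands.
- The arm moves only by the tool arm_command, never from a script. Its argument "plan" is a list of rows, each a list of 5 numbers: the opening, from -1 (shut) to 1 (fully open), then the shift along the tool's x, y, z in units of 0.12 m (1.0 is 0.12 m), then the turn about the tool's z in units of 360 degrees (1.0 is 360 degrees). In form: [[fingers, dx, dy, dz, turn], ...]. A call has 1 to 20 rows; each row is the pose to reach, as a shift and turn from the pose commanded when the call began, along the tool's axes at that moment, turning the shorter way round; what a row does not reach only later rows make up. A row lasts 1/12 s, in which the tool goes at most 41.7 mm and 7.16 degrees, less where a joint would pass 70% of its speed; a pose out of reach is approached as far as the arm can. A call with a number of a shift or a turn outside -1 to 1 is refused whole. A call with a gripper value outside its range is refused whole. The fingers move at their own pace and stop on an object; "force" is the grip in N (left out, the last holds). Time passes only in rows, so rows that repeat a pose let the fingers close. It gives the time, the measured TCP pose, the force, the opening and the grip force at its end, in the units of the state.
- robot.sense(): the state, without advancing time (a new reading comes with each control period).
- robot.read_camera(name): name is "scene" or "top"; returns the picture (480x640x3 uint8, red, green, blue); there is no depth.
- robot.get_calibration(name): a dict with "K" (3x3 intrinsics, pixels), "xyz" and "orientation" of the camera in the world. Camera axes: x right, y down, z forward; pixel columns grow to the right and rows downward; lengths in m; the calibration is good to about 2 mm. A picture is of the moment at which its call begins. get_calibration takes no time and is no camera call.
- robot.sign_off(): hands the job in; it is judged then, once.
The state is a dict: "clock": time; "joint_pos": joint angles; "joint_velocities": joint speeds; "tau": joint torques, N m; "ee_pos": TCP position; "tool_rot": TCP orientation; "ft_force": force on the tool from outside, world axes, zero at the start; "ft_torque": the same for the moment, N m; "opening": finger opening in m; "grasp_force": force on a finger pad.
Only numpy, scipy, OpenCV 4.12 (cv2) and the standard library are available. Lean on these libraries where they do the work, as an engineer would, in place of code of your own. Each camera call takes 0.05 s, during which the arm holds its last target. There are 200 camera calls.

## Task

Load the short black tube that lies in the lane of the metal nest: press the nest's long side treadle fully down with one fingertip so that the spring flap lifts, and while that finger keeps it down, push the tube with the other finger along the lane, under the flap, until it is home against the back stop. Then let the treadle up so that the flap closes onto the tube, and move clear. Only push the tube, never lift it, and leave the other things lying about where they are.

Things in the scene. Friction and masses are not known exactly. Their poses are not given: they have to be found in the camera images.
- load_nest: bare-metal nest fixed to the bench, base 160 x 115 x 4 mm (nest x -115..45, y -55..60 mm). Origin at bench height under the hinge line, at the flap's front; x: the way the tube is pushed, roughly away from the robot (nest yaw up to 0.35 rad); y left, z up. Hinge: 9 mm shaft along x at y 0, z 38 mm, between blocks at x -112..-102 and 29..39 (top z 46)
- lane_end (a point): middle of the back stop's face (24 mm high), on the lane floor: nest x 30, y -33, z 4 mm. The lane is a straight channel along nest x from x = -110 to here, centre line y = -33, between two rails 29 mm apart inside, their tops at z 14 mm
- flap (a joint): angle (rad) of the spring-closed flap, a rigid steel rocker on the hinge: 0 shut, 0.58 hard stop. Pushing its treadle (nest y > 0) down lifts its cover (y < 0). It clears the tube above 0.35, shuts itself when let go, and then rests on a loaded tube at about 0.30. Treadle force: 1.5 N to start, 3 N fully open, up to 8 N with fingertip friction
- flap_tongue (a point): bottom of the 12 mm wide tongue at the front edge of the flap's cover (cover: nest x 0..28, y 0..-46 mm). Shut, it hangs over the lane at nest x 0..3, y -33, z 20 mm and blocks the tube (top at z 29); the tube cannot force it. Fully open, the tongue is at about z 40 and the cover's outer edge at z 65 mm
- treadle_mid (a point): middle of the treadle's top face; ribbed wing 102 mm long along nest x (x -102..0), 32 mm wide. Shut it slopes up outwards, this point at nest y 42, z 40 mm; fully open it is level, this point at y 37, z 18 mm, the face from y 21 to 53. A fingertip can slide along it in x while keeping it down
- tube_center (a point): centre of the tube to load: black, 42 mm long, 25 mm thick, lying along the lane on its floor in front of the shut flap (centre at nest x -48..-27, y -33, z 16.5 mm, turned at most 0.06 rad). Home, its front end touches the back stop: centre at nest x 9 mm, its rear 12 mm sticking out in front of the flap
- tube: the same tube, origin at the centre of its underside; its long axis is its y axis
- spare_tube_center (a point): a second, identical black tube (25 mm thick, 42 mm long) lying on the bench to the right of the nest; bystander, leave alone; this point is its centre
- small_head_center (a point): small black open-topped torch head, 34 mm wide and 34 mm high, standing on the bench left of the nest; bystander; this point is its centre
- white_arm_center (a point): small white arm bracket, 63 x 20 x 7 mm, lying on the bench left of the nest; bystander; this point is its centre
- flange_center (a point): white flange with stem, 48 mm wide, 41 mm high, standing on the bench beyond the nest; bystander; this point is its centre
- o_ring_center (a point): black rubber ring, 34 mm wide, 8 mm high, lying on the bench beyond the nest; bystander; this point is its centre
Not all that is in view belongs to the job. What is shaped like the tube but red is not meant.

How it is judged:
By the outcome, as a careful person would: the job done as asked, in the order asked, and still so for the second after the job is handed in, with the robot touching nothing.
It also fails if it takes over 48 s, if anything falls off the work surface, if the arm or the gripper's body presses on something with over 40 N, if the wrist force passes 120 N, or if a joint passes its speed limit or range.

## Working session

There is one attempt and no reset: what is moved stays moved. The work goes in short steps, Python scripts to look and compute and a tool call to move; the robot and the scene stay as the last step left them, time stands still between calls to the robot, and variables do not carry over. Pictures are saved under pics/ and viewed, at most 10 in all, crops included, and the job is handed in when it is done.

Besides the shell and the picture viewer there is one more tool, called after "Emit:" by a JSON object that holds its "op" and its "data". arm_command: Moves the arm, as the interface text tells. Shifts and turns lie within -1 to 1; 1 stands for 0.12 m of shift or 360 degrees of turn. Its arguments: {"type":"object","properties":{"plan":{"type":"array","items":{"type":"array","items":{"type":"number"}}},"force":{"type":"number"}},"required":["plan"]}

```bash
mkdir -p pics; ls
python3 - <<'E'
from rig import robot
import cv2
for n in("scene","top"):
    cv2.imwrite(f"pics/{n}0.png",robot.read_camera(n)[:,:,::-1]); c=robot.get_calibration(n); print(n,c)
s=robot.sense();print(s,robot.pinch_z)
E
```

```text
pics
scene {'K': array([[612.87504415,   0.        , 319.64839167],
       [  0.        , 612.87504415, 237.54832698],
       [  0.        ,   0.        ,   1.        ]]), 'xyz': array([0.01418681, 0.7311582 , 0.53321614]), 'orientation': array([[-0.69923963, -0.37039214,  0.61145204],
       [-0.71485212,  0.3537744 , -0.60318332],
       [ 0.00709829, -0.85886747, -0.51214869]])}
top {'K': array([[542.80173022,   0.        , 321.61486193],
       [  0.        , 542.80173022, 231.55902558],
       [  0.        ,   0.        ,   1.        ]]), 'xyz': array([0.51433765, 0.14707991, 0.90054141]), 'orientation': array([[ 0.01185625, -0.99761233,  0.06803727],
       [-0.99978266, -0.01066014,  0.01791642],
       [-0.01714835, -0.0682349 , -0.9975219 ]])}
{'clock': 0.1, 'joint_pos': array([-1.15699629e+00,  1.26311080e-01, -4.04879929e-02,  1.40540025e+00,
       -2.06564687e-05,  1.57082458e+00]), 'joint_velocities': array([ 3.38638839e-04, -8.66300971e-05,  2.14398154e-03, -6.80931533e-04,
        1.05418783e-03, -6.98178808e-04]), 'tau': array([-3.00666921e-03, -4.36898947e+01,  3.53609526e+01,  1.34529057e-02,
       -2.09480254e-04, -9.59953780e-06]), 'ee_pos': array([ 0.21094711, -0.48036118,  0.23061956]), 'tool_rot': array([[ 9.15610825e-01,  4.02065264e-01, -5.83046934e-04],
       [ 4.02065686e-01, -9.15609936e-01,  1.27627905e-03],
       [-2.06960921e-05, -1.40299808e-03, -9.99999016e-01]]), 'ft_force': array([ 0.50571371, -0.1958771 , -0.1620573 ]), 'ft_torque': array([ 0.01627081,  0.02880598, -0.05345529]), 'grasp_force': 0.0, 'opening': 0.08567383529931034} 0.0187
```

View pics/scene0.png

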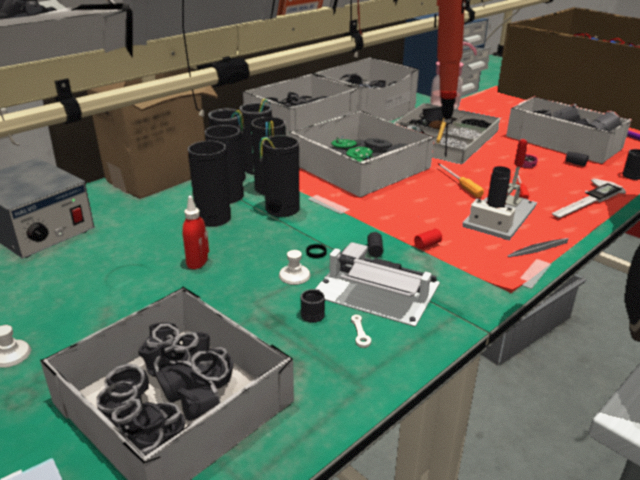

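View pics/top0.png

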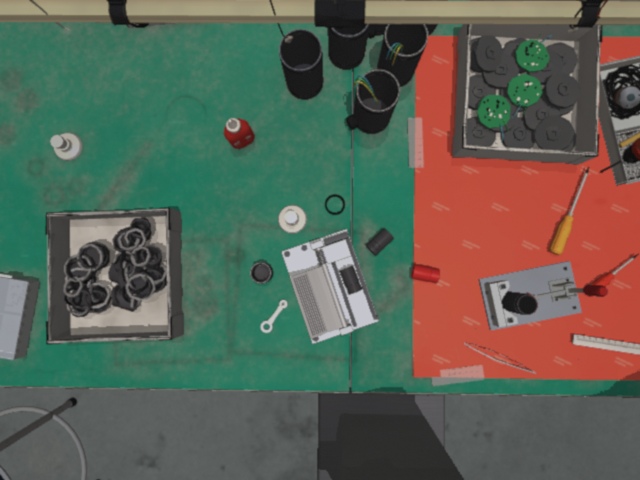

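Tube candidates in the top view:
- black in the nest lane (350,279): this fits the description.
- black spare tube to the right (379,241).
- red lookalike (426,272).
- black cylinder on the other fixture (518,301).

I'll check the lane one in a close crop.

Run:
```python
import cv2
a=cv2.imread("pics/top0.png")[225:350,270:400]; b=cv2.imread("pics/scene0.png")[230:330,310:445]
a=cv2.resize(a,(390*2-380,400),interpolation=cv2.INTER_CUBIC);b=cv2.resize(b,(400,296),interpolation=cv2.INTER_CUBIC)
b=cv2.copyMakeBorder(b,0,104,0,0,0)
cv2.imwrite("pics/crop.png",cv2.resize(cv2.hconcat([a,b]),(800,400)))
```

```text
(no output)
```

View pics/crop.png

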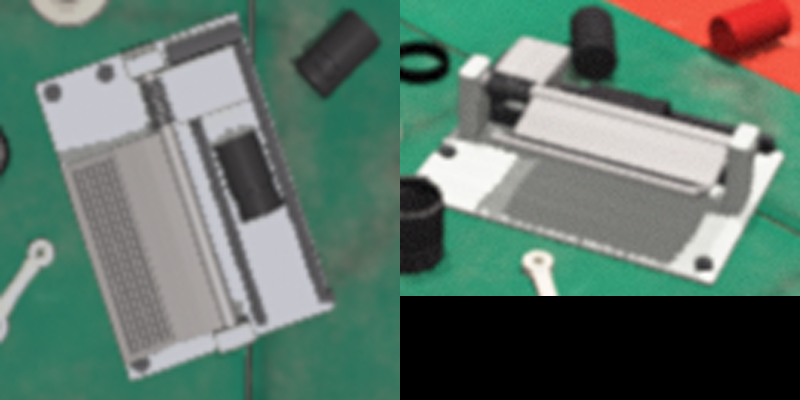

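```bash
cat > h.py <<'E'
import numpy as np, cv2
from rig import robot
def ray(n,uv,z):
    c=robot.get_calibration(n); R=np.array(c["orientation"]); d=R@np.linalg.solve(c["K"],[*uv,1.]); p=np.array(c["xyz"])
    return p+d*(z-p[2])/d[2]
def proj(n,P):
    c=robot.get_calibration(n); q=c["K"]@(np.array(c["orientation"]).T@(np.array(P)-c["xyz"])); return q[:2]/q[2]
def fit(W,N):  # 2D rigid nest->world
    W,N=np.array(W),np.array(N); a=(N-N.mean(0))@[1,1j]; b=(W-W.mean(0))@[1,1j]
    y=np.angle(np.sum(b*a.conj())); R=np.array([[np.cos(y),-np.sin(y)],[np.sin(y),np.cos(y)]])
    t=W.mean(0)-R@N.mean(0); return y,R,t,W-(N@R.T+t)
E
python3 - <<'E'
from h import *
img=cv2.imread("pics/top0.png")
px=np.array([[37,87],[238,13],[333,303],[132,378]])/[3.077,3.2]+[270,225]
W=[ray("top",p,.004)[:2] for p in px]
N=np.array([[45,60],[45,-55],[-115,-55],[-115,60]])/1000
y,R,t,e=fit(W,N); print("yaw",y,"t",t,"res mm",e.round(4)*1000)
g=cv2.cvtColor(img,cv2.COLOR_BGR2GRAY)
m=np.zeros_like(g); m[262:297,338:364]=(g[262:297,338:364]<75)*255
n,l,s,c=cv2.connectedComponentsWithStats(m); i=1+np.argmax(s[1:,4]); print(s[i],c[i])
box=cv2.minAreaRect(np.argwhere(l==i)[:,::-1].astype(np.float32)); print(box)
for p in cv2.boxPoints(box): print("corner nest mm",1000*R.T@(ray("top",p,.0245)[:2]-t))
print("ctr",1000*R.T@(ray("top",c[i],.0245)[:2]-t))
np.savez("nest.npz",y=y,R=R,t=t)
# check in scene view: predicted base corners
for q in N: print("scene px",proj("scene",[*(R@q+t),.004]).round(1))
E
```

```text
yaw 0.3446025197184793 t [0.52015497 0.15773762] res mm [[-1.6 -1.2]
 [-1.  -0.5]
 [ 1.6  1.8]
 [ 1.1 -0.1]]
[340 266  23  28 338] [350.36982249 279.60059172]
((350.4140625, 279.5407409667969), (25.304662704467773, 14.554935455322266), 64.65382385253906)
corner nest mm [-16.84476128 -18.09910021]
corner nest mm [-14.30926279 -41.39068438]
corner nest mm [-54.55383209 -45.71120079]
corner nest mm [-57.06651852 -22.49250174]
ctr [-35.79330285 -31.82596877]
scene px [309.9 293.2]
scene px [342.  255.4]
scene px [438.7 280.8]
scene px [414.6 324. ]
```

```bash
cat >> h.py <<'E'
def go(nx,ny,z,yaw=None):
    d=np.load("nest.npz"); s=robot.sense(); T=s["tool_rot"]; y=float(d["y"])
    p=np.array([*(d["R"]@[nx/1e3,ny/1e3]+d["t"]),z])
    print("now nest mm",(1000*d["R"].T@(s["ee_pos"][:2]-d["t"])).round(1),"z",s["ee_pos"][2].round(4),"open",s["opening"],"F",s["ft_force"].round(1))
    print("shift units",(T.T@(p-s["ee_pos"])/.12).round(4),"turn",((np.arctan2(T[1,0],T[0,0])-y)/2/np.pi).round(4),"clock",s["clock"])
E
python3 -c "
from h import *
go(-80,3,.23); go(-80,3,.12)"
```

```text
now nest mm [-506.6 -496.1] z 0.2306 open 0.08567383529931034 F [ 0.5 -0.2 -0.2]
shift units [ 3.8339 -3.9037  0.0106] turn 0.011 clock 0.1
now nest mm [-506.6 -496.1] z 0.2306 open 0.08567383529931034 F [ 0.5 -0.2 -0.2]
shift units [ 3.8339 -3.9025  0.9272] turn 0.011 clock 0.1
```

Emit:
{"op": "arm_command", "data": {"plan": [[0.36, 0.96, -0.976, 0, 0], [0.36, 0.96, -0.976, 0, 0], [0.36, 0.96, -0.976, 0, 0], [0.36, 0.96, -0.976, 0, 0], [0.36, 0.96, -0.976, 0, 0], [0.36, 0.96, -0.976, 0, 0]]}}

```text
clock: 0.6
ee_pos: [0.27, -0.3255, 0.2314]
tool_rot: [[0.914, 0.405, 0.0], [0.405, -0.914, -0.0], [-0.0, 0.0, -1.0]]
ft_force: [0.3, -1.0, -0.0]
opening: 0.0582
grasp_force: 0.0
```

Emit:
{"op": "arm_command", "data": {"plan": [[0.36, 0.96, -0.976, 0, 0], [0.36, 0.96, -0.976, 0, 0], [0.36, 0.96, -0.976, 0, 0], [0.36, 0.96, -0.976, 0, 0], [0.36, 0.96, -0.976, 0, 0], [0.36, 0.96, -0.976, 0, 0]]}}

```text
clock: 1.1
ee_pos: [0.3286, -0.1727, 0.2312]
tool_rot: [[0.914, 0.406, -0.0], [0.406, -0.914, -0.0], [-0.0, 0.0, -1.0]]
ft_force: [0.3, -0.2, -0.9]
opening: 0.058
grasp_force: 0.0
```

Emit:
{"op": "arm_command", "data": {"plan": [[0.36, 0.96, -0.976, 0, 0], [0.36, 0.96, -0.976, 0, 0], [0.36, 0.96, -0.976, 0, 0], [0.36, 0.96, -0.976, 0, 0], [0.36, 0.96, -0.976, 0, 0], [0.36, 0.96, -0.976, 0, 0]]}}

```text
clock: 1.6
ee_pos: [0.3871, -0.02, 0.2309]
tool_rot: [[0.915, 0.404, -0.001], [0.404, -0.915, -0.001], [-0.001, 0.0, -1.0]]
ft_force: [-0.2, -0.3, -0.0]
opening: 0.0581
grasp_force: 0.0
```

Emit:
{"op": "arm_command", "data": {"plan": [[0.36, 0.96, -0.976, 0, 0.011], [0.36, 0.96, -0.976, 0, 0.011], [0.36, 0.96, -0.976, 0, 0.011], [0.36, 0.96, -0.976, 0, 0.011], [0.36, 0.96, -0.976, 0, 0.011], [0.36, 0.96, -0.976, 0, 0.011], [0.36, 0.96, -0.976, 0, 0.011]]}}

```text
clock: 2.18
ee_pos: [0.445, 0.1314, 0.2309]
tool_rot: [[0.942, 0.335, -0.001], [0.335, -0.942, -0.001], [-0.001, 0.001, -1.0]]
ft_force: [-0.3, -1.3, 0.1]
opening: 0.0579
grasp_force: 0.0
```

```bash
python3 -c "
from h import *
go(-80,3,.09)"
```

```text
now nest mm [-79.6   0.6] z 0.2309 open 0.05793284209384291 F [-0.3 -1.3  0.1]
shift units [-0.0013 -0.021   1.174 ] turn -0.0005 clock 2.1833
```

Emit:
{"op": "arm_command", "data": {"plan": [[0.36, 0, -0.02, 0.3, 0], [0.36, 0, -0.02, 0.6, 0], [0.36, 0, -0.02, 1, 0], [0.36, 0, -0.02, 1, 0], [0.36, 0, -0.02, 1, 0], [0.36, 0, -0.02, 1, 0]]}}

```text
clock: 2.68
ee_pos: [0.4445, 0.1346, 0.113]
tool_rot: [[0.942, 0.336, 0.001], [0.336, -0.942, 0.0], [0.001, 0.0, -1.0]]
ft_force: [0.3, -0.7, -0.1]
opening: 0.0581
grasp_force: 0.0
```

Run:
```python
from h import *
go(-80,3,.06)
a=cv2.resize(robot.read_camera("scene")[190:340,290:470,::-1],(480,400),interpolation=cv2.INTER_CUBIC)
b=cv2.resize(robot.read_camera("top")[225:365,270:382,::-1],(320,400),interpolation=cv2.INTER_CUBIC)
cv2.imwrite("pics/c2.png",cv2.hconcat([a,b]))
```

```text
now nest mm [-79.1   3.8] z 0.113 open 0.05806559680909294 F [ 0.3 -0.7 -0.1]
shift units [-0.0081  0.0063  0.4413] turn -0.0004 clock 2.6833
```

View pics/c2.png

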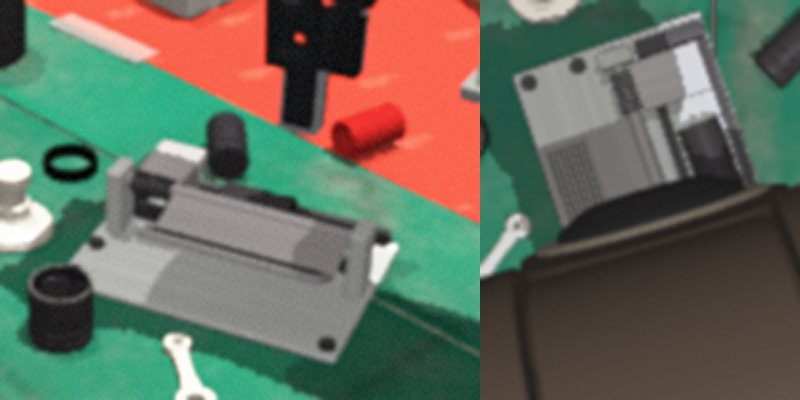

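Run:
```python
from h import *
d=np.load("nest.npz")
for y in(39,-33):
  for z in (.113,.118,.123):
    for x in (-90,-68): print(x,y,z,proj("scene",[*(d["R"]@[x/1e3,y/1e3]+d["t"]),z]).round(1))
```

```text
-90 39 0.113 [408.6 244.5]
-68 39 0.113 [392.8 240.6]
-90 39 0.118 [408.9 241.2]
-68 39 0.118 [393.1 237.4]
-90 39 0.123 [409.2 238. ]
-68 39 0.123 [393.3 234.1]
-90 -33 0.113 [425.2 220.6]
-68 -33 0.113 [410.2 217.2]
-90 -33 0.118 [425.5 217.5]
-68 -33 0.118 [410.5 214.1]
-90 -33 0.123 [425.8 214.4]
-68 -33 0.123 [410.8 211. ]
```

Emit:
{"op": "arm_command", "data": {"plan": [[0.36, -0.008, 0.006, 0.25, 0], [0.36, -0.008, 0.006, 0.45, 0], [0.36, -0.008, 0.006, 0.55, 0], [0.36, -0.008, 0.006, 0.6, 0], [0.36, -0.008, 0.006, 0.65, 0], [0.36, -0.008, 0.006, 0.68, 0], [0.36, -0.008, 0.006, 0.7, 0], [0.36, -0.008, 0.006, 0.7, 0]]}}

```text
clock: 3.45
ee_pos: [0.4443, 0.135, 0.0282]
tool_rot: [[0.941, 0.338, 0.002], [0.338, -0.941, 0.0], [0.002, 0.001, -1.0]]
ft_force: [2.2, 0.1, 1.6]
opening: 0.058
grasp_force: 0.9
```

Emit:
{"op": "arm_command", "data": {"plan": [[0.36, 0, 0, 0.03, 0], [0.36, 0, 0, 0.06, 0], [0.36, 0, 0, 0.08, 0], [0.36, 0, 0, 0.1, 0], [0.36, 0, 0, 0.1, 0]]}}

```text
clock: 3.87
ee_pos: [0.4433, 0.1348, 0.0151]
tool_rot: [[0.941, 0.338, 0.0], [0.338, -0.941, 0.0], [0.0, -0.0, -1.0]]
ft_force: [3.0, -1.8, 4.3]
opening: 0.0583
grasp_force: 1.9
```

Emit:
{"op": "arm_command", "data": {"plan": [[0.36, 0, 0, 0.01, 0], [0.36, 0, 0, 0.02, 0], [0.36, 0, 0, 0.02, 0]]}}

```text
clock: 4.12
ee_pos: [0.4433, 0.1347, 0.0129]
tool_rot: [[0.941, 0.338, 0.0], [0.338, -0.941, -0.0], [0.0, 0.0, -1.0]]
ft_force: [1.2, -3.1, 5.5]
opening: 0.0582
grasp_force: 2.4
```

Run:
```python
from h import *
go(-80,3,.01)
a=cv2.resize(robot.read_camera("scene")[190:340,290:470,::-1],(480,400),interpolation=cv2.INTER_CUBIC)
b=cv2.resize(robot.read_camera("top")[225:365,270:382,::-1],(320,400),interpolation=cv2.INTER_CUBIC)
cv2.imwrite("pics/c3.png",cv2.hconcat([a,b]))
```

```text
now nest mm [-80.1   4.3] z 0.0129 open 0.05823069229335974 F [ 1.2 -3.1  5.5]
shift units [0.0012 0.0109 0.024 ] turn 0.0 clock 4.1167
```

View pics/c3.png

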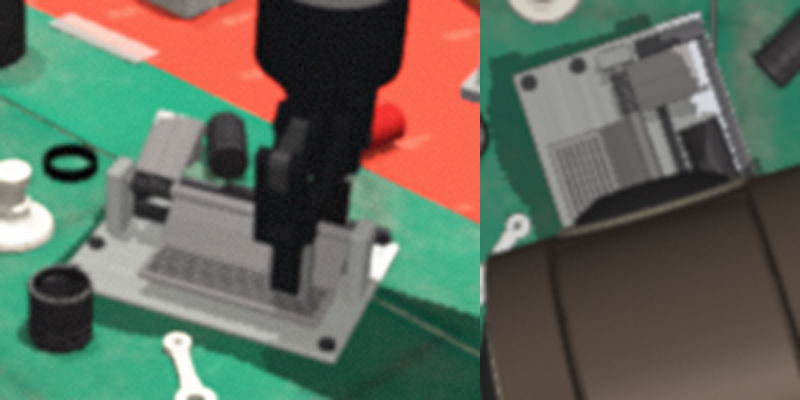

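The treadle is almost level, with the fingertip on it at crop (285,290), and the cover is lifted at crop (170,140). I'll press on to the hard stop.

Emit:
{"op": "arm_command", "data": {"plan": [[0.36, 0, 0.0, 0.01, 0], [0.36, 0, 0.0, 0.02, 0], [0.36, 0, 0.0, 0.02, 0], [0.36, 0, 0.0, 0.02, 0]]}}

```text
clock: 4.55
ee_pos: [0.4435, 0.1347, 0.0117]
tool_rot: [[0.941, 0.338, 0.001], [0.338, -0.941, 0.0], [0.001, 0.0, -1.0]]
ft_force: [-1.2, -6.0, 14.4]
opening: 0.0584
grasp_force: 7.2
```

Emit:
{"op": "arm_command", "data": {"plan": [[0.36, 0, 0.0, 0.01, 0], [0.36, 0, 0.0, 0.01, 0], [0.36, 0, 0.0, 0.01, 0]]}}

```text
clock: 4.8
ee_pos: [0.4436, 0.1347, 0.0113]
tool_rot: [[0.941, 0.338, 0.001], [0.338, -0.941, 0.0], [0.001, 0.0, -1.0]]
ft_force: [-3.5, -7.6, 22.6]
opening: 0.058
grasp_force: 10.9
```

Emit:
{"op": "arm_command", "data": {"plan": [[0.36, 0.02, 0, -0.006, 0], [0.36, 0.04, 0, -0.006, 0], [0.36, 0.06, 0, -0.006, 0], [0.36, 0.08, 0, -0.006, 0], [0.36, 0.09, 0, -0.006, 0], [0.36, 0.1, 0, -0.006, 0], [0.36, 0.11, 0, -0.006, 0], [0.36, 0.12, 0, -0.006, 0], [0.36, 0.13, 0, -0.006, 0], [0.36, 0.14, 0, -0.006, 0], [0.36, 0.15, 0, -0.006, 0], [0.36, 0.16, 0, -0.006, 0], [0.36, 0.17, 0, -0.006, 0], [0.36, 0.18, 0, -0.006, 0], [0.36, 0.19, 0, -0.006, 0], [0.36, 0.2, 0, -0.006, 0]]}}

```text
clock: 6.13
ee_pos: [0.4582, 0.1416, 0.0103]
tool_rot: [[0.94, 0.34, -0.013], [0.34, -0.94, -0.002], [-0.013, -0.003, -1.0]]
ft_force: [-28.4, -12.3, 37.2]
opening: 0.058
grasp_force: 18.6
```

Run:
```python
from h import *
go(-23,4,.011)
a=cv2.resize(robot.read_camera("scene")[190:340,290:470,::-1],(480,400),interpolation=cv2.INTER_CUBIC)
b=cv2.resize(robot.read_camera("top")[225:365,270:382,::-1],(320,400),interpolation=cv2.INTER_CUBIC)
cv2.imwrite("pics/c4.png",cv2.hconcat([a,b]))
```

```text
now nest mm [-63.8   5.7] z 0.0103 open 0.05795205487317306 F [-28.4 -12.3  37.2]
shift units [ 0.3397  0.0151 -0.0102] turn 0.0004 clock 6.1333
```

View pics/c4.png

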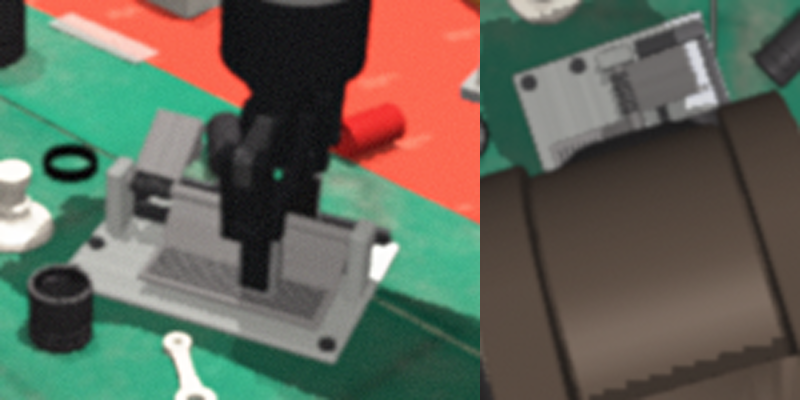

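Emit:
{"op": "arm_command", "data": {"plan": [[0.36, -0.02, 0.01, -0.01, 0], [0.36, -0.03, 0.01, -0.02, 0], [0.36, -0.03, 0.01, -0.02, 0]]}}

```text
clock: 6.48
ee_pos: [0.4611, 0.141, 0.0123]
tool_rot: [[0.941, 0.339, -0.002], [0.339, -0.941, 0.001], [-0.002, -0.002, -1.0]]
ft_force: [-2.2, -0.4, 1.8]
opening: 0.0582
grasp_force: 1.5
```

Emit:
{"op": "arm_command", "data": {"plan": [[0.36, 0, 0, 0.005, 0], [0.36, 0.01, 0, 0.005, 0], [0.36, 0.02, 0, 0.005, 0], [0.36, 0.03, 0, 0.005, 0], [0.36, 0.04, 0, 0.005, 0], [0.36, 0.05, 0, 0.005, 0], [0.36, 0.06, 0, 0.005, 0]]}}

```text
clock: 7.07
ee_pos: [0.4676, 0.143, 0.0117]
tool_rot: [[0.941, 0.339, -0.004], [0.339, -0.941, 0.0], [-0.004, -0.002, -1.0]]
ft_force: [-7.0, -3.1, 12.9]
opening: 0.058
grasp_force: 6.6
```

Run:
```python
from h import *
go(-23,4,.012)
```

```text
now nest mm [-54.5   3.9] z 0.0117 open 0.057973929897422366 F [-7.  -3.1 12.9]
shift units [ 0.2623 -0.0005 -0.0037] turn 0.0001 clock 7.0667
```

Emit:
{"op": "arm_command", "data": {"plan": [[0.36, 0.01, 0, -0.003, 0], [0.36, 0.02, 0, -0.003, 0], [0.36, 0.03, 0, -0.003, 0], [0.36, 0.04, 0, -0.003, 0], [0.36, 0.05, 0, -0.003, 0], [0.36, 0.06, 0, -0.003, 0], [0.36, 0.07, 0, -0.003, 0], [0.36, 0.08, 0, -0.003, 0], [0.36, 0.09, 0, -0.003, 0], [0.36, 0.1, 0, -0.003, 0]]}}

```text
clock: 7.9
ee_pos: [0.4792, 0.1471, 0.0119]
tool_rot: [[0.941, 0.339, -0.003], [0.339, -0.941, 0.0], [-0.003, -0.001, -1.0]]
ft_force: [-6.8, -1.0, 10.4]
opening: 0.0581
grasp_force: 5.3
```

Run:
```python
from h import *
go(-23,4,.012)
a=cv2.resize(robot.read_camera("scene")[190:340,290:470,::-1],(480,400),interpolation=cv2.INTER_CUBIC)
b=cv2.resize(robot.read_camera("top")[220:290,310:366,::-1],(320,400),interpolation=cv2.INTER_CUBIC)
cv2.imwrite("pics/c5.png",cv2.hconcat([a,b]))
```

```text
now nest mm [-42.2   3.8] z 0.0119 open 0.05809887700823521 F [-6.8 -1.  10.4]
shift units [ 0.1596 -0.0013 -0.0013] turn 0.0001 clock 7.9
```

View pics/c5.png

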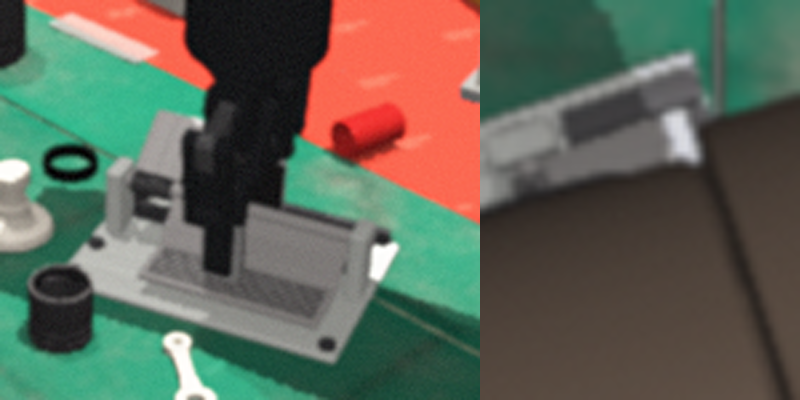

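The treadle is still flat under the fingertip at crop (220,270) and the cover is up. Nothing is left behind the finger, so I'll push on to the stop.

Emit:
{"op": "arm_command", "data": {"plan": [[0.36, 0.01, 0, 0, 0], [0.36, 0.02, 0, 0, 0], [0.36, 0.03, 0, 0, 0], [0.36, 0.04, 0, 0, 0], [0.36, 0.05, 0, 0, 0], [0.36, 0.06, 0, 0, 0], [0.36, 0.07, 0, 0, 0], [0.36, 0.08, 0, 0, 0], [0.36, 0.09, 0, 0, 0], [0.36, 0.1, 0, 0, 0], [0.36, 0.11, 0, 0, 0], [0.36, 0.12, 0, 0, 0], [0.36, 0.13, 0, 0, 0]]}}

```text
clock: 9.08
ee_pos: [0.4939, 0.1523, 0.0119]
tool_rot: [[0.941, 0.339, -0.003], [0.339, -0.941, 0.0], [-0.003, -0.001, -1.0]]
ft_force: [-6.3, -2.4, 10.4]
opening: 0.0577
grasp_force: 5.4
```

Emit:
{"op": "arm_command", "data": {"plan": [[0.36, 0.01, 0, 0, 0], [0.36, 0.02, 0, 0, 0], [0.36, 0.025, 0, 0, 0], [0.36, 0.025, 0, 0, 0]]}}

```text
clock: 9.42
ee_pos: [0.4969, 0.1534, 0.0119]
tool_rot: [[0.941, 0.338, -0.003], [0.338, -0.941, 0.0], [-0.003, -0.001, -1.0]]
ft_force: [-5.1, -1.6, 11.1]
opening: 0.0585
grasp_force: 5.1
```

Run:
```python
from h import *
go(-23,4,.012)
```

```text
now nest mm [-23.4   3.8] z 0.0119 open 0.05850700053833864 F [-5.1 -1.6 11.1]
shift units [ 0.0031 -0.0015 -0.0004] turn 0.0001 clock 9.4167
```

Emit:
{"op": "arm_command", "data": {"plan": [[0.36, 0.01, 0, 0, 0], [0.36, 0.02, 0, 0, 0], [0.36, 0.02, 0, 0, 0]]}}

```text
clock: 9.67
ee_pos: [0.4971, 0.1535, 0.0118]
tool_rot: [[0.941, 0.338, -0.007], [0.338, -0.941, -0.001], [-0.007, -0.001, -1.0]]
ft_force: [-13.2, -4.7, 16.0]
opening: 0.058
grasp_force: 9.3
```

Emit:
{"op": "arm_command", "data": {"plan": [[0.36, 0.01, 0, 0, 0], [0.36, 0.02, 0, 0, 0], [0.36, 0.02, 0, 0, 0]]}}

```text
clock: 9.92
ee_pos: [0.4971, 0.1535, 0.0117]
tool_rot: [[0.941, 0.338, -0.011], [0.338, -0.941, -0.003], [-0.011, -0.001, -1.0]]
ft_force: [-20.3, -7.6, 23.3]
opening: 0.0583
grasp_force: 13.7
```

Contact at nest x ≈ -23, just where home was predicted. Next I'll back off with the treadle still down, then lift.

Emit:
{"op": "arm_command", "data": {"plan": [[0.36, -0.02, 0, 0, 0], [0.36, -0.04, 0, 0, 0], [0.36, -0.06, 0, 0, 0], [0.36, -0.08, 0, 0, 0], [0.36, -0.1, 0, 0, 0], [0.36, -0.1, 0, 0, 0]]}}

```text
clock: 10.42
ee_pos: [0.4919, 0.1511, 0.0123]
tool_rot: [[0.941, 0.338, 0.001], [0.338, -0.941, 0.001], [0.001, -0.0, -1.0]]
ft_force: [0.2, 1.2, 3.0]
opening: 0.0579
grasp_force: 1.8
```

Run:
```python
from h import *
go(-23,4,.012)
```

```text
now nest mm [-28.9   3.3] z 0.0123 open 0.05792019537931837 F [0.2 1.2 3. ]
shift units [ 0.0489 -0.0054  0.0025] turn 0.0 clock 10.4167
```

Emit:
{"op": "arm_command", "data": {"plan": [[0.36, 0, 0, -0.03, 0], [0.36, 0, 0, -0.06, 0], [0.36, 0, 0, -0.1, 0], [0.36, 0, 0, -0.14, 0], [0.36, 0, 0, -0.18, 0], [0.36, 0, 0, -0.22, 0], [0.36, 0, 0, -0.27, 0], [0.36, 0, 0, -0.32, 0], [0.36, 0, 0, -0.4, 0], [0.36, 0, 0, -0.55, 0], [0.36, 0, 0, -0.75, 0], [0.36, 0, 0, -1, 0], [0.36, 0, 0, -1, 0], [0.36, 0, 0, -1, 0]]}}

```text
clock: 11.58
ee_pos: [0.4929, 0.1513, 0.1347]
tool_rot: [[0.941, 0.338, 0.004], [0.338, -0.941, 0.001], [0.004, 0.0, -1.0]]
ft_force: [0.4, 1.0, -0.4]
opening: 0.0578
grasp_force: 0.0
```

Emit:
{"op": "arm_command", "data": {"plan": [[0.36, -0.3, 0.3, -0.5, 0], [0.36, -0.8, 0.6, -0.7, 0], [0.36, -1, 1, -0.7, 0], [0.36, -1, 1, -0.7, 0], [0.36, -1, 1, -0.7, 0], [0.36, -1, 1, -0.7, 0], [0.36, -1, 1, -0.7, 0]]}}

```text
clock: 12.17
ee_pos: [0.4187, -0.0036, 0.2162]
tool_rot: [[0.942, 0.335, 0.0], [0.335, -0.942, 0.0], [0.0, -0.0, -1.0]]
ft_force: [1.2, 0.1, -0.0]
opening: 0.0581
grasp_force: 0.0
```

Emit:
{"op": "arm_command", "data": {"plan": [[0.36, -0.5, 1, 0, 0], [0.36, -0.5, 1, 0, 0], [0.36, -0.5, 1, 0, 0], [0.36, -0.5, 1, 0, 0], [0.36, -0.5, 1, 0, 0], [0.36, -0.5, 1, 0, 0]]}}

```text
clock: 12.67
ee_pos: [0.4033, -0.1352, 0.2152]
tool_rot: [[0.941, 0.337, -0.002], [0.337, -0.941, 0.001], [-0.001, -0.002, -1.0]]
ft_force: [-0.4, 0.8, 0.5]
opening: 0.0583
grasp_force: 0.0
```

Run:
```python
from h import *
go(0,0,.2)
t=robot.read_camera("top"); cv2.imwrite("pics/top9.png",t[:,:,::-1])
a=cv2.resize(robot.read_camera("scene")[220:350,270:450,::-1],(400,300),interpolation=cv2.INTER_CUBIC)
b=cv2.resize(t[190:350,235:400,::-1],(400,388),interpolation=cv2.INTER_CUBIC)
cv2.imwrite("pics/c6.png",cv2.hconcat([cv2.copyMakeBorder(a,0,88,0,0,0),b]))
```

```text
now nest mm [-208.9 -236.3] z 0.2152 open 0.05832907286849037 F [-0.4  0.8  0.5]
shift units [ 1.7403 -1.9696  0.1279] turn -0.0001 clock 12.6667
```

View pics/c6.png

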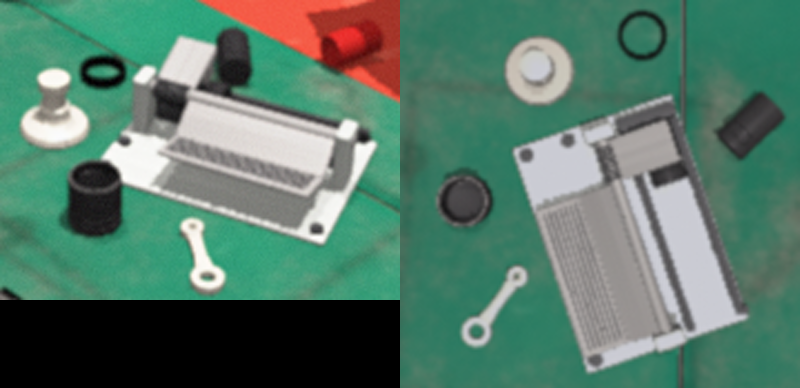

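The flap rests partly open on the tube, whose rear shows at crop (668,175), and the bystanders haven't moved. I'll check how far the rear end sticks out.

Run:
```python
from h import *
d=np.load("nest.npz"); g=cv2.imread("pics/top9.png",0)
m=np.zeros_like(g); m[255:270,337:355]=(g[255:270,337:355]<75)*255
n,l,s,c=cv2.connectedComponentsWithStats(m); i=1+np.argmax(s[1:,4])
q=np.argwhere(l==i)[:,::-1]; N=np.array([1000*d["R"].T@(ray("top",p,.022)[:2]-d["t"]) for p in q])
print(s[i],N.min(0),N.max(0),np.percentile(N[:,0],[5,95]))
```

```text
[338 256  16  10  88] [ -9.99797114 -46.84955435] [ -0.33140744 -22.83438475] [-9.38948115 -0.9005645 ]
```

```bash
python3 -c "
from rig import robot
print(robot.sign_off())"
```

```text
the job is handed in; nothing more can be done
None
```

The tube is loaded: home against the back stop, with the flap closed onto it. The arm is clear, the bystanders look undisturbed, and the job was handed in at about 13 s; the sign-off gave no verdict.

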